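Seat the notched board clamp in the sprung keyed nest

ROBOT

A 6-joint arm with a two-finger parallel gripper is mounted at the origin on the work surface. World frame = base frame: x ahead of the robot, y to its left, z up, the work surface at z = 0. Lengths are in m, angles in rad, forces in N, time in s.
With the tool pointing down it reaches from about 0.275 to 0.825 m from the base axis. Payload 5.2 kg.
Tool frame: the origin (TCP) lies between the finger pads; the fingertips stand 25 mm ahead of it and the grasp point (between the pads) lies 6 mm ahead of it; z points along the fingers, y is the line along which they close (so a half turn about z gives the same grasp; the last joint's range is limited). The gripper opens to 93 mm and grips with 3 to 60 N. Pads are 15 mm wide; open, the fingers measure 128 mm over their backs; the gripper's body (75 mm by 188 mm) begins 65 mm behind the grasp point.
Start: joints at [-1.443, 0.259, 1.535, -0, 1.348, -0.203], TCP at [0.179, -0.52, 0.244] pointing down, gripper open.
Joint ranges: [-3.14, 3.14], [-0.91, 2.08], [0.19, 2.58], [-1.22, 4.36], [0.22, 2.71], [-3.12, 3.12]. Speed limits (rad/s): [2.57, 2.57, 3.14, 3.14, 3.14, 3.14].

INTERFACE

Orientations are given as a unit quaternion [x, y, z, w].
In Python, from workcell import env gives the robot as it stands.
- The arm moves only by the tool servo_tool, never from a script. Its argument "plan" is a list of rows, each a list of 2 entries, a list of its own where there are three numbers: the shift along the world's x, y, z in m, then the turn, a rotation vector about the world's x, y, z in degrees. In form: [[[dx, dy, dz], [wx, wy, wz]], ...]. A call has exactly 5 rows; each row shifts and turns the commanded pose from where the row before left it; what a row does not reach is not made up. A row lasts 1/12 s, in which the tool goes at most 41.7 mm and 7.16 degrees, less where a joint would pass 70% of its speed; a pose out of reach is approached as far as the arm can. A call with a gripper value outside its range is refused whole. "grip" is the closure, from 0 (fully open) to 1 (shut), set as the call begins (left out, the last holds). The fingers move at their own pace and stop on an object; "force" is the grip in N (left out, the last holds). Time passes only in rows, so rows that do not move let the fingers close, or fill a call up. It gives the time, the measured TCP pose, the force, the opening and the grip force at its end, in the units of the state.
- env.state(): the state, without advancing time (a new reading comes with each control period).
- env.capture(name): name is "scene" or "top"; returns the picture (384x512x3 uint8, red, green, blue); there is no depth.
- env.calibration(name): a dict with "fov_y" (degrees; the focal length in pixels is half the picture's height over the tangent of half this angle, whatever the lens; pixels are square), "cx", "cy" (the principal point, pixels), "rvec" (rotation vector, rad) and "tvec" (3), from world to camera coordinates, as OpenCV has them. Camera axes: x right, y down, z forward; pixel columns grow to the right and rows downward; lengths in m; the calibration is good to about 2 mm. A picture is of the moment at which its call begins. calibration takes no time and is no camera call.
- env.hand_in(): hands the job in; it is judged then, once.
The state is a dict: "clock": time; "qpos": joint angles; "qvel": joint speeds; "joint_efforts": joint torques, N m; "tool_pos": TCP position; "ee_rot": TCP orientation; "force": force on the tool from outside, world axes, zero at the start; "ft_torque": the same for the moment, N m; "grip_width": opening from 0.0 (shut) to 1.0 (fully open); "grip_force": force on a finger pad.
Only numpy, scipy, OpenCV 4.12 (cv2) and the standard library are available. Lean on these libraries where they do the work, as an engineer would, in place of code of your own. Each camera call takes 0.05 s, during which the arm holds its last target. There are 200 camera calls.

TASK

Pick up the board clamp and seat it fully home in the round sprung nest of the holder, then let go of it. A key hidden low in the nest only lets the clamp down when the notch in its foot is turned to it, and nobody has noted where the key is set: press the clamp lightly on the key and turn it until it drops, and never force it. Leave everything else on the bench where it is.

Things in the scene. Friction and masses are not known exactly. Their poses are not given: they have to be found in the camera images.
- clamp: Aluminium board clamp, 0.2 kg, upright on its round foot. Origin: centre of the underside; z up. Foot: diameter 48 mm, 24 mm high, one notch in its rim on the clamp's +x side, 10 mm wide, through the full height, its floor 17.5 mm from the axis. On top a grip bar 14 mm thick (along x), 42 mm long (along y), from 24 to 58 mm above the underside: pinch it across its 14 mm.
- nest: Round aluminium cup on the holder, outer diameter 74 mm, 25 mm high, bore diameter 52 mm. Origin: centre of its underside on the bore axis, about 46 mm above the bench; z up. Sprung: yields straight down from about 2 N, 1 N more per mm, hard stop after 8 mm (about 10 N); it comes up again when unloaded and does not turn. More than 22 N between clamp and nest is forcing it.
- nest_floor (a point): Centre of the nest's bore floor, 5 mm above the nest's origin and 20 mm below its rim. When home, the clamp's underside lies on it.
- key_top (a point): Point on the bore axis at the height of the key's top, 10 mm above the floor, 10 mm below the rim. The key is 8 mm wide and reaches from the bore wall to 19.5 mm from the axis. It is fixed at an unknown bearing, anywhere within 0.8 rad either side of the nest's +x direction about the axis, not measured (this point does not turn with it). Unless the notch is over it, the clamp stops at this height.
- holder: Fixed grey base under the nest: plate 130 x 110 mm (long side along its x), 14 mm thick, with an upright strip 36 mm high along its +x edge, 50 mm from the bore axis. Origin: centre of the underside, below the bore axis; its axes are parallel to the nest's.
- flux_bottle: Bystander: small clear bottle, 38 mm diameter, 100 mm high, loose. Origin at its underside.
- driver: Bystander: screwdriver lying on the bench, 130 mm long, loose.
- jar: Bystander: white jar, 60 mm diameter, 75 mm high, loose. Origin at its underside.
- parts_tray: Bystander: shallow grey divided parts tray 100 x 140 x 22 mm, loose. Origin at its underside.
- phone: Bystander: black phone lying flat, 150 x 72 x 8 mm, loose. Origin at its underside.
- meter: Bystander: black multimeter lying flat, 150 x 75 x 38 mm, loose. Origin at its underside.
- pen_cup: Bystander: white cup of pens, 72 mm diameter, 90 mm high (140 mm with the pens), loose. Origin at its underside.
There are look-alikes about, which are no part of the job. What is shaped like the clamp but green is not meant. Leave any turquoise look-alike of the holder alone.

How it is judged:
On the way:
1. the clamp has been lifted clear of the bench (height (world z) of clamp above 0.05 m), for 0.2 s.
At the end, for the whole second after the job is handed in: The clamp sits upright (within 0.07 rad) and home on the nest's floor (underside 5 mm above the nest's origin, no more than 2.5 mm above the floor), within 4 mm of the bore axis, released and at rest (z of clamp in the frame of nest between 0.003 and 0.0075 m and horizontal distance between clamp and nest below 0.004 m and angle between clamp's own z axis and vertical below 0.07 rad and contact force between the fingers and clamp below 0.1 N and linear speed of clamp below 0.01 m/s); the robot touches nothing.
It fails at once if the clamp is forced: more than 22 N between clamp and nest (contact force between clamp and nest above 22 N).
It fails at once if a bystander is moved by more than 20 mm (distance of any of flux_bottle, driver, jar, parts_tray, phone, meter, pen_cup from where it was at the start of the episode above 0.02 m).
It also fails if it takes over 70 s, if anything falls off the work surface, if the arm or the gripper's body presses on something with over 40 N, if the wrist force passes 120 N, or if a joint passes its speed limit or range.

## Working session

There is one attempt and no reset: what is moved stays moved. The work goes in short steps, Python scripts to look and compute and a tool call to move; the robot and the scene stay as the last step left them, time stands still between calls to the robot, and variables do not carry over. Pictures are saved under pics/ and viewed, at most 10 in all, crops included, and the job is handed in when it is done.

Besides the shell and the picture viewer there is one more tool, called after "Emit:" by a JSON object that holds its "name" and its "arguments", one argument or row to a line. servo_tool: Moves the arm, as the interface text tells. Its arguments: {"type":"object","properties":{"plan":{"type":"array"},"grip":{"type":"number"},"force":{"type":"number"}},"required":["plan"]}

```bash
mkdir -p pics; cat > h.py <<'E'
import numpy as np, cv2
from workcell import env
def cal(n):
    c=env.calibration(n); f=192/np.tan(np.radians(c["fov_y"])/2)
    K=np.array([[f,0,c["cx"]],[0,f,c["cy"]],[0,0,1]]); R=cv2.Rodrigues(np.array(c["rvec"],float))[0]; t=np.array(c["tvec"],float)
    return K,R,t
def ray(n,u,v,z):
    K,R,t=cal(n); o=-R.T@t; d=R.T@np.linalg.inv(K)@np.array([u,v,1.]); return o+d*(z-o[2])/d[2]
def proj(n,p):
    K,R,t=cal(n); q=K@(R@np.array(p,float)+t); return q[:2]/q[2]
def snap(n,name):
    im=env.capture(n)[:,:,::-1].copy(); cv2.imwrite(f"pics/{name}.png",im); return im
E
python3 - <<'E'
from h import *
for n in("scene","top"):
    snap(n,n+"0"); K,R,t=cal(n); print(n,K[0,0],-R.T@t, R[2], {k:v for k,v in env.calibration(n).items()})
print(env.state())
E
```

```text
scene 433.75888736204723 [ 1.40982294 -0.30418515  1.17295918] [-0.63528212  0.20634662 -0.74420273] {'fov_y': 47.752408747627804, 'cx': 250.75910392834734, 'cy': 189.39732612841527, 'rvec': array([ 2.02939436,  1.45019366, -0.56759193]), 'tvec': array([-0.15070264, -0.28197499,  1.8313223 ])}
top 417.48952188117283 [ 0.33977001 -0.02527691  1.17227511] [ 0.1212535   0.01284599 -0.99253845] {'fov_y': 49.39462487498033, 'cx': 255.80402627361997, 'cy': 188.4932257832251, 'rvec': array([ 2.13332961, -2.17092802,  0.1158251 ]), 'tvec': array([-0.00210472,  0.4795351 ,  1.12265452])}
{'clock': 0.1, 'qpos': array([-1.44279281e+00,  2.59259027e-01,  1.53596191e+00,  1.85130745e-05,
        1.34798819e+00, -2.02805522e-01]), 'qvel': array([-0.00038697, -0.00121921, -0.00276505, -0.0003885 ,  0.00061702,
       -0.00018045]), 'joint_efforts': array([ 2.52499551e-03, -4.38213122e+01, -2.84642190e+01,  7.21630175e-02,
        3.62616114e-02, -5.32045328e-05]), 'tool_pos': array([ 0.17861218, -0.5197221 ,  0.24291148]), 'ee_rot': array([ 9.86351848e-01,  1.64649262e-01,  3.92416137e-05, -8.07335075e-04]), 'force': array([-0.10981844,  0.10013274,  0.8188998 ]), 'ft_torque': array([ 0.00208443, -0.00240784,  0.00024288]), 'grip_force': 0.0, 'grip_width': 0.9985883514322578}
```

View pics/scene0.png

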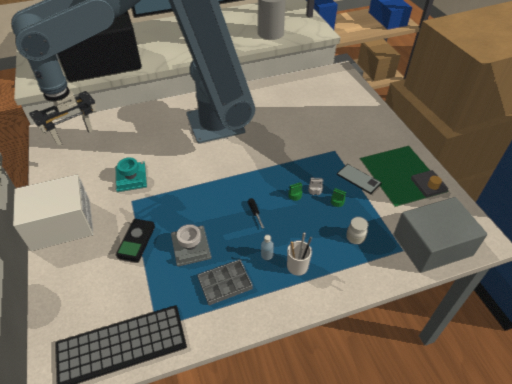

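View pics/top0.png

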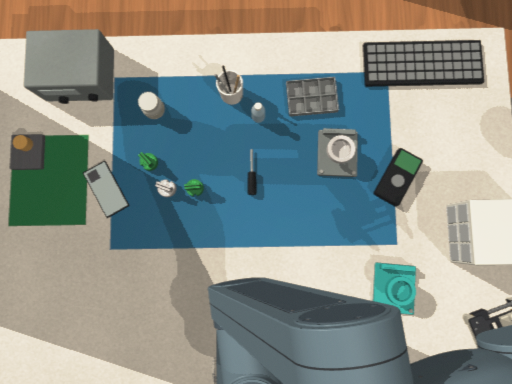

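The scene and top views agree. The aluminium clamp is at top (165,187), with green look-alikes at (148,161) and (194,187). The grey holder's nest is at top (342,149), and the turquoise holder at (396,288). I'll enlarge the clamp and the nest.

```bash
python3 - <<'E'
import cv2,numpy as np
t=cv2.imread("pics/top0.png"); s=cv2.imread("pics/scene0.png")
r=lambda im,x,y:cv2.resize(im[y:y+60,x:x+80],(400,300),interpolation=cv2.INTER_NEAREST)
cv2.imwrite("pics/crop0.png",np.vstack([np.hstack([r(t,130,150),r(t,305,120)]),np.hstack([r(s,280,165),r(s,155,210)])]))
from h import *
for n,u,v,z in [("top",165,187,.058),("scene",316,181,.058),("top",342,149,.071),("scene",188,236,.071)]: print(n,ray(n,u,v,z))
E
```

```text
top [0.48446136 0.23415122 0.058     ]
scene [0.49586557 0.23373368 0.058     ]
top [ 0.57668056 -0.24380361  0.071     ]
scene [ 0.58976382 -0.24604996  0.071     ]
```

View pics/crop0.png

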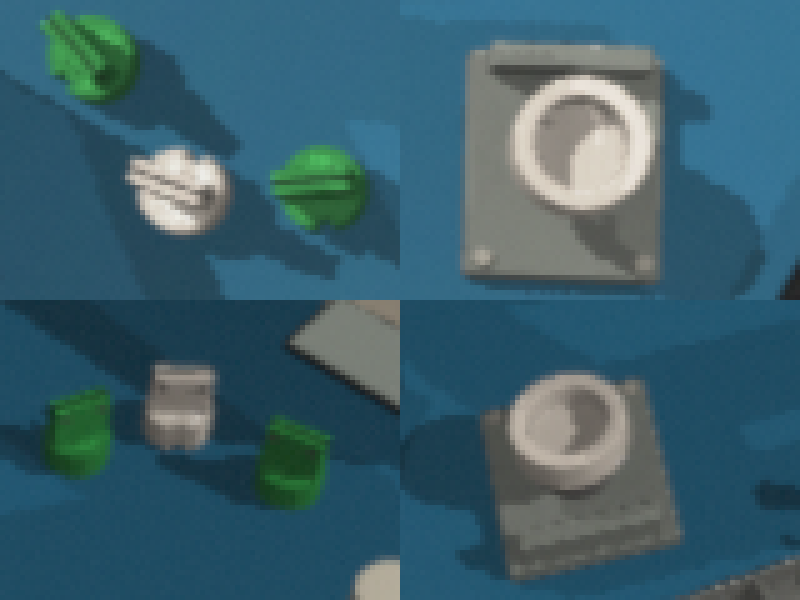

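The crop shows the clamp's bar running from upper left to lower right. Its notch faces image-up, slightly right, so clamp +x is about −18° in the world. The holder strip is at the top, so nest +x is close to world +x. Next I'll fit circles.

```bash
cat >> h.py <<'E'
from scipy.optimize import least_squares
def mask(im,box,lo,sat=60):
    x,y,w,h=box; hsv=cv2.cvtColor(im,cv2.COLOR_BGR2HSV)
    m=((hsv[...,1]<sat)&(hsv[...,2]>lo)).astype(np.uint8); k=np.zeros_like(m); k[y:y+h,x:x+w]=m[y:y+h,x:x+w]
    n,l,s,_=cv2.connectedComponentsWithStats(k); i=1+np.argmax(s[1:,4]); return (l==i).astype(np.uint8)
def cont(m):
    return max(cv2.findContours(m,cv2.RETR_EXTERNAL,cv2.CHAIN_APPROX_NONE)[0],key=len)[:,0].astype(float)
def fitc(n,pts,z,r,side,free=False,cone=-0.2):
    "circle of radius r at height z; side=+1 far arc / -1 near arc as seen from camera; 0 all"
    K,R,t=cal(n); o=-R.T@t
    P=np.array([ray(n,u,v,z)[:2] for u,v in pts]); c=P.mean(0)
    for _ in range(6):
        d=c-o[:2]; d/=np.linalg.norm(d); q=P-c; a=q@d/np.linalg.norm(q,axis=1)
        s=P[(a*side>=cone)] if side else P
        f=(lambda x:np.linalg.norm(s-x[:2],axis=1)-(x[2] if free else r))
        c0=least_squares(f,np.r_[c,r] if free else c,loss="soft_l1",f_scale=.0012).x; c=c0[:2]
    return c0,np.sqrt(np.mean(f(c0)**2)),len(s)
E
python3 - <<'E'
from h import *
t=cv2.imread("pics/top0.png"); s=cv2.imread("pics/scene0.png")
for nm,n,im,box,z,r,side,lo in [("nest","top",t,(318,130,42,35),.071,.037,1,165),("nest","scene",s,(172,220,34,36),.071,.037,1,140),
   ("clamp","top",t,(150,172,30,30),0.0,.024,-1,110),("clamp","scene",s,(305,175,22,22),0.0,.024,-1,90)]:
    m=mask(im,box,lo); p=cont(m); print(nm,n,m.sum(),p.min(0),p.max(0))
    for fr in(False,True): print("  ",fitc(n,p,z,r,side,fr))
    if nm=="clamp": cv2.imwrite(f"pics/m_{n}.png",m*255)
# holder corners top: plate top z=.014 ; grey mask
h=cv2.cvtColor(t,cv2.COLOR_BGR2HSV); g=mask(t,(312,124,52,58),80,70); rc=cv2.minAreaRect(cont(g).astype(np.float32)); b=cv2.boxPoints(rc)
print("holder",rc,[ray("top",*q,.014)[:2].round(4) for q in b])
# bar dark lines in clamp, principal direction
gm=cv2.cvtColor(t,cv2.COLOR_BGR2GRAY)[176:200,152:180]; print(gm)
E
```

```text
nest top 434 [327. 135.] [355. 161.]
   (array([ 0.57767157, -0.24098677]), np.float64(0.001139736920646068), 43)
   (array([ 0.57911272, -0.24209479,  0.035555  ]), np.float64(0.0009042850141788906), 42)
nest scene 293 [177. 225.] [200. 245.]
   (array([ 0.58380818, -0.24428308]), np.float64(0.0014807645552139426), 34)
   (array([ 0.58134262, -0.24414778,  0.03498052]), np.float64(0.0008983477642004223), 33)
clamp top 252 [155. 180.] [174. 196.]
   (array([0.49014864, 0.24577309]), np.float64(0.0016757548908902414), 28)
   (array([0.4901037 , 0.24548879, 0.02377331]), np.float64(0.001501101128729491), 27)
clamp scene 193 [309. 178.] [322. 194.]
   (array([0.48318037, 0.24518667]), np.float64(0.0027724311035391778), 19)
   (array([0.48910011, 0.24256019, 0.01935591]), np.float64(0.0022684893987858306), 16)
holder ((337.0431823730469, 151.83493041992188), (39.60247802734375, 46.96780014038086), 2.12109637260437) [array([ 0.5174, -0.1806]), array([ 0.6521, -0.1901]), array([ 0.6455, -0.3018]), array([ 0.5112, -0.2908])]
[[ 90  90  93  93  90  90  90  90  91  92  91  90  90  75  65  62 
[... 2042 characters left out ...]
 67  64  64  63  64  64  65  81 133 187 210 216 226 222 218 225 215 169
  139 113  95  83  72  66  64  63  64  65]
 [ 68  64  63  65  62  64  63  64  77 112 157 191 206 207 206 206 189 159
  120  96  83  73  65  66  65  65  65  63]
 [ 74  67  64  63  63  64  64  63  64  69  83  98 119 130 134 132 117 103
   86  73  68  66  66  63  63  65  63  63]
 [ 74  70  63  63  63  63  63  62  65  63  63  66  71  74  78  76  71  68
   68  66  63  63  64  63  63  64  65  65]
 [ 74  72  67  65  64  64  63  64  64  61  63  62  64  63  64  66  64  64
   62  63  64  66  65  66  66  64  64  66]
 [ 75  73  69  65  63  63  63  62  64  63  64  64  64  66  65  64  63  64
   65  63  65  61  63  64  63  64  66  64]]
```

```bash
python3 - <<'E'
from h import *
for c in ([.490,.2455],):
  for z in (0,.024,.058): print(z,proj("top",[*c,z]),proj("scene",[*c,z]))
a=ray("top",158,184,.058);b=ray("top",166,187,.058);d=b-a;print("bar dir deg",np.degrees(np.arctan2(d[1],d[0])))
a=ray("top",159.5,188,.058);b=ray("top",166.5,191,.058);d=b-a;print("bar dir deg",np.degrees(np.arctan2(d[1],d[0])))
from scipy.spatial.transform import Rotation as Ro
print(Ro.from_quat(env.state()["ee_rot"]).as_matrix().round(3))
for w in (-15,-20,-25):
  w=np.radians(w); e=np.array([np.sin(-w),np.cos(w),0])*.021
  print([proj("top",[.490+s*e[0],.2455+s*e[1],.058]).round(1) for s in(1,-1)])
  x=np.array([np.cos(w),np.sin(w)])*.021; print(" notch",proj("top",[.490+x[0],.2455+x[1],.024]).round(1))
  print([proj("scene",[.490+s*e[0],.2455+s*e[1],.058]).round(1) for s in(1,-1)], proj("scene",[.490+x[0],.2455+x[1],.024]).round(1))
E
```

```text
0 [165.74986016 187.68248949] [316.6805679  190.02674206]
0.024 [163.77372111 186.62186733] [317.36793153 185.55656629]
0.058 [160.8312737 185.0426136] [318.36921261 179.0448712 ]
bar dir deg -111.49899829301063
bar dir deg -114.07012588767435
[[ 0.946  0.325 -0.   ]
 [ 0.325 -0.946  0.002]
 [ 0.    -0.002 -1.   ]]
[array([153.4, 183.2]), array([168.3, 186.9])]
 notch [165.8 179.4]
[array([324.3, 178.7]), array([312.4, 179.4])] [318.4 189.9]
[array([153.6, 182.5]), array([168.1, 187.5])]
 notch [166.4 179.6]
[array([324.4, 179.1]), array([312.4, 179. ])] [317.8 189.9]
[array([153.9, 181.9]), array([167.8, 188.2])]
 notch [167.  179.8]
[array([324.4, 179.5]), array([312.4, 178.6])] [317.3 189.9]
```

Emit:
{"name": "servo_tool", "arguments": {
  "plan": [
    [[0.0124,0.0305,0],[0,0,2]],
    [[0.0124,0.0305,0],[0,0,2]],
    [[0.0124,0.0305,0],[0,0,2]],
    [[0.0124,0.0305,0],[0,0,2]],
    [[0.0124,0.0305,0],[0,0,2]]
  ],
  "grip": 0
}}

```text
clock: 0.52
tool_pos: [0.2408, -0.3659, 0.2431]
ee_rot: [0.968, 0.251, 0.0, -0.001]
force: [0.4, -0.3, 0.1]
grip_width: 1.0
grip_force: 0.0
```

Emit:
{"name": "servo_tool", "arguments": {
  "plan": [
    [[0.0124,0.0305,0],[0,0,2]],
    [[0.0124,0.0305,0],[0,0,2]],
    [[0.0124,0.0305,0],[0,0,2]],
    [[0.0124,0.0305,0],[0,0,2]],
    [[0.0124,0.0305,0],[0,0,2]]
  ]
}}

```text
clock: 0.93
tool_pos: [0.3027, -0.2135, 0.2434]
ee_rot: [0.943, 0.334, 0.0, -0.0]
force: [1.3, -0.0, -0.3]
grip_width: 0.999
grip_force: 0.0
```

Emit:
{"name": "servo_tool", "arguments": {
  "plan": [
    [[0.0124,0.0305,0],[0,0,2]],
    [[0.0124,0.0305,0],[0,0,2]],
    [[0.0124,0.0305,0],[0,0,2]],
    [[0.0124,0.0305,0],[0,0,2]],
    [[0.0124,0.0305,0],[0,0,2]]
  ]
}}

```text
clock: 1.35
tool_pos: [0.3647, -0.061, 0.2436]
ee_rot: [0.91, 0.415, -0.0, 0.0]
force: [-0.5, -0.2, -0.1]
grip_width: 0.999
grip_force: 0.0
```

Emit:
{"name": "servo_tool", "arguments": {
  "plan": [
    [[0.0124,0.0305,0],[0,0,2]],
    [[0.0124,0.0305,0],[0,0,2]],
    [[0.0124,0.0305,0],[0,0,2]],
    [[0.0124,0.0305,0],[0,0,2]],
    [[0.0124,0.0305,0],[0,0,2]]
  ]
}}

```text
clock: 1.77
tool_pos: [0.4267, 0.0916, 0.2435]
ee_rot: [0.87, 0.493, -0.0, -0.0]
force: [0.8, -1.0, 0.0]
grip_width: 1.0
grip_force: 0.0
```

Emit:
{"name": "servo_tool", "arguments": {
  "plan": [
    [[0.0124,0.0305,0],[0,0,2]],
    [[0.0124,0.0305,0],[0,0,2]],
    [[0.0124,0.0305,0],[0,0,2]],
    [[0.0124,0.0305,0],[0,0,2]],
    [[0.0124,0.0305,0],[0,0,2]]
  ]
}}

```text
clock: 2.18
tool_pos: [0.4887, 0.244, 0.2432]
ee_rot: [0.824, 0.567, -0.0, -0.0]
force: [0.7, -0.9, 0.9]
grip_width: 1.002
grip_force: 0.0
```

Emit:
{"name": "servo_tool", "arguments": {
  "plan": [
    [[0,-0.0025,-0.03],[0,0,0]],
    [[0,0,-0.03],[0,0,0]],
    [[0,0,-0.03],[0,0,0]],
    [[0,0,-0.03],[0,0,0]],
    [[0,0,0],[0,0,0]]
  ]
}}

```text
clock: 2.6
tool_pos: [0.4843, 0.2388, 0.1177]
ee_rot: [0.824, 0.566, -0.006, -0.002]
force: [-2.1, -0.1, -1.2]
grip_width: 1.004
grip_force: 0.0
```

```bash
python3 - <<'E'
from h import *
t=snap("top","t1"); s=snap("scene","s1"); print(env.state()["tool_pos"])
p=env.state()["tool_pos"]
for n in("top","scene"): print(n, proj(n,p))
r=lambda im,x,y:cv2.resize(im[y:y+60,x:x+80],(400,300),interpolation=cv2.INTER_NEAREST)
cv2.imwrite("pics/crop1.png",np.hstack([r(t,120,150),r(s,275,145)]))
E
```

```text
[0.48790663 0.23964452 0.12302189]
top [156.96580464 182.51530421]
scene [318.55071902 165.96247209]
```

View pics/crop1.png

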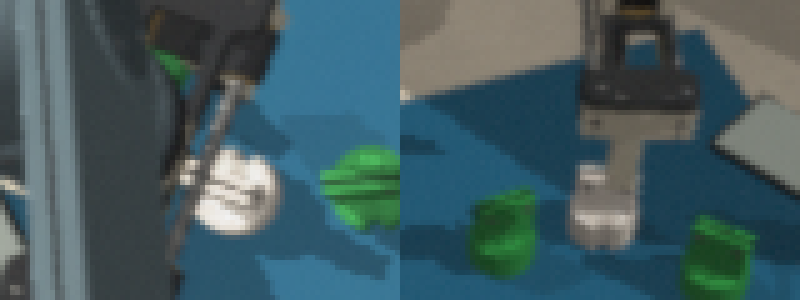

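The crop shows the fingers straddling the clamp bar with both look-alikes clear. The scene crop has the clamp at about (603,205) and the finger at about (625,150), as expected. I'll lower and grip.

Emit:
{"name": "servo_tool", "arguments": {
  "plan": [
    [[0,0,-0.018],[0,0,0]],
    [[0,0,-0.018],[0,0,0]],
    [[0,0,-0.018],[0,0,0]],
    [[0,0,-0.016],[0,0,0]],
    [[0,0,0],[0,0,0]]
  ]
}}

```text
clock: 3.12
tool_pos: [0.4885, 0.2396, 0.0533]
ee_rot: [0.824, 0.566, -0.001, -0.0]
force: [-0.1, 0.5, -0.5]
grip_width: 0.997
grip_force: 0.0
```

Emit:
{"name": "servo_tool", "arguments": {
  "plan": [
    [[0,0,0],[0,0,0]],
    [[0,0,0],[0,0,0]],
    [[0,0,0],[0,0,0]],
    [[0,0,0],[0,0,0]],
    [[0,0,0],[0,0,0]]
  ]
}}

```text
clock: 3.53
tool_pos: [0.4893, 0.24, 0.0547]
ee_rot: [0.824, 0.566, 0.001, 0.0]
force: [0.5, 0.0, 0.3]
grip_width: 1.002
grip_force: 0.0
```

Emit:
{"name": "servo_tool", "arguments": {
  "plan": [
    [[0,0,0],[0,0,0]],
    [[0,0,0],[0,0,0]],
    [[0,0,0],[0,0,0]],
    [[0,0,0],[0,0,0]],
    [[0,0,0],[0,0,0]]
  ],
  "grip": 1,
  "force": 20
}}

```text
clock: 3.95
tool_pos: [0.4886, 0.2398, 0.0536]
ee_rot: [0.824, 0.566, -0.0, -0.0]
force: [-0.3, -0.3, -0.8]
grip_width: 0.69
grip_force: 0.0
```

Emit:
{"name": "servo_tool", "arguments": {
  "plan": [
    [[0,0,0],[0,0,0]],
    [[0,0,0],[0,0,0]],
    [[0,0,0],[0,0,0]],
    [[0,0,0],[0,0,0]],
    [[0,0,0],[0,0,0]]
  ]
}}

```text
clock: 4.37
tool_pos: [0.4887, 0.2398, 0.0536]
ee_rot: [0.824, 0.566, -0.0, -0.0]
force: [-0.6, -0.6, -0.0]
grip_width: 0.336
grip_force: 0.0
```

Emit:
{"name": "servo_tool", "arguments": {
  "plan": [
    [[0,0,0],[0,0,0]],
    [[0,0,0],[0,0,0]],
    [[0,0,0],[0,0,0]],
    [[0,0,0],[0,0,0]],
    [[0,0,0],[0,0,0]]
  ]
}}

```text
clock: 4.78
tool_pos: [0.4886, 0.2398, 0.0536]
ee_rot: [0.824, 0.566, -0.0, -0.0]
force: [-0.3, -0.7, -1.0]
grip_width: 0.15
grip_force: 20.0
```

Emit:
{"name": "servo_tool", "arguments": {
  "plan": [
    [[0,0,0.01],[0,0,0]],
    [[0,0,0.025],[0,0,0]],
    [[0,0,0.03],[0,0,0]],
    [[0,0,0.03],[0,0,0]],
    [[0,0,0.015],[0,0,0]]
  ]
}}

```text
clock: 5.2
tool_pos: [0.49, 0.2402, 0.1677]
ee_rot: [0.824, 0.566, 0.002, 0.001]
force: [0.9, -0.1, -2.1]
grip_width: 0.148
grip_force: 20.0
```

Emit:
{"name": "servo_tool", "arguments": {
  "plan": [
    [[0.004,-0.02,0],[0,0,0]],
    [[0.006,-0.032,0],[0,0,0]],
    [[0.006,-0.032,0],[0,0,0]],
    [[0.006,-0.032,0],[0,0,0]],
    [[0.006,-0.032,0],[0,0,0]]
  ]
}}

```text
clock: 5.62
tool_pos: [0.5165, 0.0906, 0.1643]
ee_rot: [0.824, 0.566, 0.0, 0.0]
force: [0.6, 0.1, -2.3]
grip_width: 0.148
grip_force: 20.0
```

Emit:
{"name": "servo_tool", "arguments": {
  "plan": [
    [[0.006,-0.032,0],[0,0,0]],
    [[0.006,-0.032,0],[0,0,0]],
    [[0.006,-0.032,0],[0,0,0]],
    [[0.006,-0.032,0],[0,0,0]],
    [[0.006,-0.032,0],[0,0,0]]
  ]
}}

```text
clock: 6.03
tool_pos: [0.5464, -0.0697, 0.1642]
ee_rot: [0.824, 0.566, -0.0, -0.0]
force: [0.2, 1.0, -2.9]
grip_width: 0.151
grip_force: 20.0
```

Emit:
{"name": "servo_tool", "arguments": {
  "plan": [
    [[0.006,-0.032,0],[0,0,0]],
    [[0.006,-0.032,0],[0,0,0]],
    [[0.006,-0.032,0],[0,0,0]],
    [[0.006,-0.032,0],[0,0,0]],
    [[0.006,-0.024,0],[0,0,0]]
  ]
}}

```text
clock: 6.45
tool_pos: [0.5764, -0.2229, 0.164]
ee_rot: [0.825, 0.566, -0.0, 0.0]
force: [1.1, 0.7, -2.2]
grip_width: 0.15
grip_force: 20.0
```

Emit:
{"name": "servo_tool", "arguments": {
  "plan": [
    [[0,0,0],[0,0,0]],
    [[0,0,0],[0,0,0]],
    [[0,0,0],[0,0,0]],
    [[0,0,0],[0,0,0]],
    [[0,0,0],[0,0,0]]
  ]
}}

```text
clock: 6.87
tool_pos: [0.5765, -0.2188, 0.1638]
ee_rot: [0.824, 0.567, -0.0, -0.0]
force: [0.1, 1.1, -2.5]
grip_width: 0.147
grip_force: 20.0
```

```bash
python3 - <<'E'
from h import *
t=snap("top","t2"); s=snap("scene","s2"); p=env.state()["tool_pos"]; print(p)
for n in("top","scene"):
  print(n, proj(n,p), "under",proj(n,p-[0,0,.0536]),"nest",proj(n,[.580,-.243,.071]))
r=lambda im,x,y:cv2.resize(im[y:y+60,x:x+80],(400,300),interpolation=cv2.INTER_NEAREST)
cv2.imwrite("pics/crop2.png",np.hstack([r(t,310,120),r(s,150,190)]))
E
```

```text
[ 0.57665519 -0.21904551  0.16391599]
top [339.08702886 141.08936572] under [335.29552504 145.93056178] nest [341.64807286 147.79131677]
scene [192.14782195 211.95333498] under [194.07932768 222.88854686] nest [188.24004167 233.33874839]
```

View pics/crop2.png

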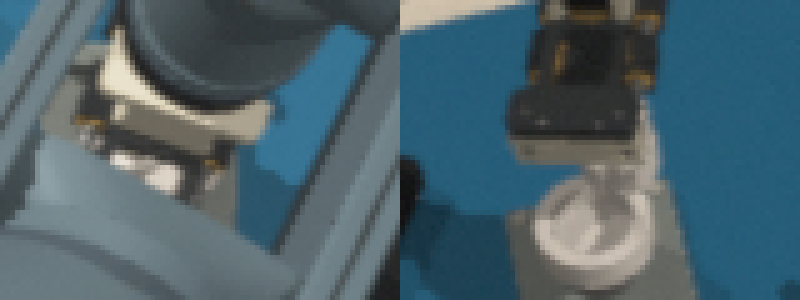

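The scene crop shows the clamp held upright at about (620,165), right behind the nest, so y is about 24 mm short. I'll raise it against the blue mat for one clean look at its offset in the hand.

Emit:
{"name": "servo_tool", "arguments": {
  "plan": [
    [[0.0008,-0.006,0.014],[0,0,0]],
    [[0.0008,-0.006,0.014],[0,0,0]],
    [[0.0008,-0.006,0.014],[0,0,0]],
    [[0.0008,-0.006,0.014],[0,0,0]],
    [[0,0,0],[0,0,0]]
  ]
}}

```text
clock: 7.38
tool_pos: [0.5814, -0.2454, 0.2231]
ee_rot: [0.824, 0.566, 0.001, 0.003]
force: [1.0, -0.7, -1.8]
grip_width: 0.15
grip_force: 20.0
```

Emit:
{"name": "servo_tool", "arguments": {
  "plan": [
    [[0,0,0],[0,0,0]],
    [[0,0,0],[0,0,0]],
    [[0,0,0],[0,0,0]],
    [[0,0,0],[0,0,0]],
    [[0,0,0],[0,0,0]]
  ]
}}

```text
clock: 7.8
tool_pos: [0.5795, -0.2436, 0.2188]
ee_rot: [0.824, 0.566, -0.0, -0.001]
force: [0.3, 0.8, -2.3]
grip_width: 0.149
grip_force: 20.0
```

```bash
python3 - <<'E'
from h import *
s=snap("scene","s3"); p=env.state()["tool_pos"]; print(p)
n="scene"
for z in (.0536,.0296): print(proj(n,p-[0,0,z]), [proj(n,p+[0,d,-z]).round(2) for d in(-.024,.024)])
u=s[185:225,165:215]; cv2.imwrite("pics/crop3.png",cv2.resize(s[170:230,150:230],(800,600),interpolation=cv2.INTER_NEAREST))
E
```

```text
[ 0.5796478  -0.24379562  0.21897951]
[184.2111398  214.51238684] [array([176.28, 216.59]), array([192.08, 212.45])]
[183.19005254 209.39845919] [array([175.14, 211.49]), array([191.18, 207.32])]
```

View pics/crop3.png

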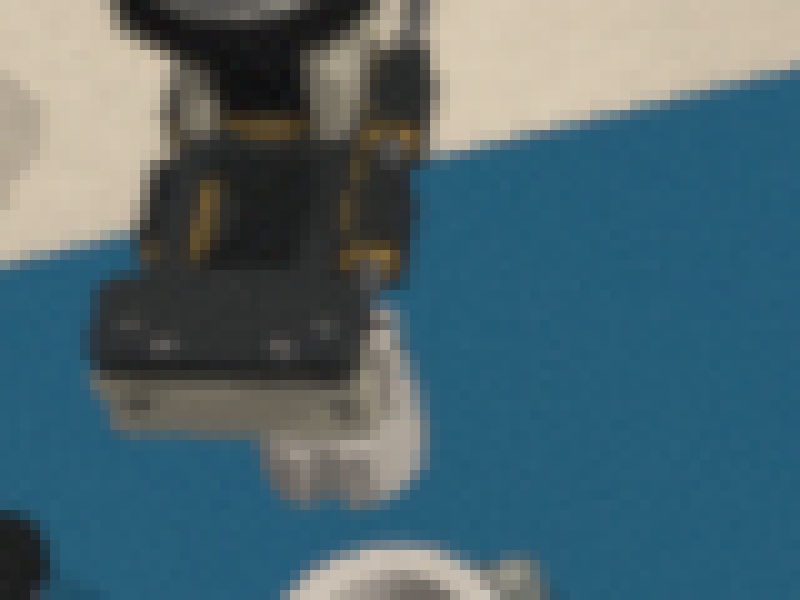

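The crop shows the foot spanning columns 176.3–192.3 with its notch facing forward. The clamp therefore sits about 1.7 mm along the bar from the TCP. Next I'll turn to the low end of the search range (clamp yaw −50°) and lower to just above the rim.

Emit:
{"name": "servo_tool", "arguments": {
  "plan": [
    [[-0.0009,-0.0003,-0.02],[0,0,-5.8]],
    [[0,0,-0.02],[0,0,-5.8]],
    [[0,0,-0.02],[0,0,-5.8]],
    [[0,0,-0.018],[0,0,-5.8]],
    [[0,0,-0.006],[0,0,-5.8]]
  ]
}}

```text
clock: 8.27
tool_pos: [0.5773, -0.2434, 0.1321]
ee_rot: [0.941, 0.339, -0.002, -0.002]
force: [-0.7, -0.1, -1.9]
grip_width: 0.149
grip_force: 20.0
```

Emit:
{"name": "servo_tool", "arguments": {
  "plan": [
    [[0,0,0],[0,0,0]],
    [[0,0,0],[0,0,0]],
    [[0,0,0],[0,0,0]],
    [[0,0,0],[0,0,0]],
    [[0,0,0],[0,0,0]]
  ]
}}

```text
clock: 8.68
tool_pos: [0.5795, -0.2448, 0.1367]
ee_rot: [0.94, 0.342, 0.001, 0.001]
force: [-0.2, 0.3, -2.1]
grip_width: 0.151
grip_force: 20.0
```

Emit:
{"name": "servo_tool", "arguments": {
  "plan": [
    [[0,0,-0.002],[0,0,0]],
    [[0,0,-0.002],[0,0,0]],
    [[0,0,-0.002],[0,0,0]],
    [[0,0,-0.002],[0,0,0]],
    [[0,0,-0.001],[0,0,0]]
  ]
}}

```text
clock: 9.1
tool_pos: [0.5788, -0.2443, 0.1262]
ee_rot: [0.94, 0.342, -0.0, -0.0]
force: [-0.4, -0.1, -3.3]
grip_width: 0.146
grip_force: 20.0
```

Emit:
{"name": "servo_tool", "arguments": {
  "plan": [
    [[0,0,-0.001],[0,0,0]],
    [[0,0,-0.001],[0,0,0]],
    [[0,0,-0.001],[0,0,0]],
    [[0,0,-0.001],[0,0,0]],
    [[0,0,0],[0,0,0]]
  ]
}}

```text
clock: 9.52
tool_pos: [0.579, -0.2445, 0.1229]
ee_rot: [0.94, 0.342, 0.0, 0.0]
force: [0.1, 0.8, 1.7]
grip_width: 0.152
grip_force: 20.0
```

Emit:
{"name": "servo_tool", "arguments": {
  "plan": [
    [[0,0,0],[0,0,0]],
    [[0,0,0],[0,0,0]],
    [[0,0,0],[0,0,0]],
    [[0,0,0],[0,0,0]],
    [[0,0,0],[0,0,0]]
  ]
}}

```text
clock: 9.93
tool_pos: [0.579, -0.2445, 0.1228]
ee_rot: [0.94, 0.342, 0.0, 0.0]
force: [-1.1, 0.6, 0.6]
grip_width: 0.15
grip_force: 20.0
```

```bash
python3 -c "
from workcell import env
s=env.state();print(s['ft_torque'],s['force'],s['tool_pos'],s['qpos'])"
```

```text
[ 0.08682417  0.13074922 -0.01290902] [-1.11227944  0.56468672  0.60052473] [ 0.5790094  -0.24449603  0.12278071] [-5.76783879e-01  4.94345110e-01  1.49329953e+00  3.22298450e-05
  1.15376100e+00  2.96667939e-01]
```

The contact moment puts the rim contact on the −x,+y side, so I'll nudge toward +x,−y.

Emit:
{"name": "servo_tool", "arguments": {
  "plan": [
    [[0.0005,-0.0004,0],[0,0,0]],
    [[0.0005,-0.0004,0],[0,0,0]],
    [[0.0005,-0.0004,0],[0,0,0]],
    [[0,0,0],[0,0,0]],
    [[0,0,0],[0,0,0]]
  ]
}}

```text
clock: 10.35
tool_pos: [0.5804, -0.2456, 0.1226]
ee_rot: [0.94, 0.342, -0.0, -0.0]
force: [-2.3, 1.9, 1.3]
grip_width: 0.149
grip_force: 20.0
```

Emit:
{"name": "servo_tool", "arguments": {
  "plan": [
    [[0,0,0],[0,0,0]],
    [[0,0,0],[0,0,0]],
    [[0,0,0],[0,0,0]],
    [[0,0,0],[0,0,0]],
    [[0,0,0],[0,0,0]]
  ]
}}

```text
clock: 10.77
tool_pos: [0.5804, -0.2457, 0.1227]
ee_rot: [0.94, 0.342, 0.0, -0.0]
force: [-1.8, 3.1, 1.4]
grip_width: 0.149
grip_force: 20.0
```

```bash
python3 -c "
from workcell import env
s=env.state();print(s['ft_torque'],s['force'],s['tool_pos'])"
```

```text
[ 0.33885997  0.41953896 -0.07929046] [-1.82571857  3.14962463  1.39426472] [ 0.58044409 -0.24567329  0.12265525]
```

Emit:
{"name": "servo_tool", "arguments": {
  "plan": [
    [[0,0,0.002],[0,0,0]],
    [[0,0,0.002],[0,0,0]],
    [[0,0,0],[0,0,0]],
    [[0,0,0],[0,0,0]],
    [[0,0,0],[0,0,0]]
  ]
}}

```text
clock: 11.18
tool_pos: [0.5806, -0.2459, 0.1265]
ee_rot: [0.94, 0.342, 0.0, 0.0]
force: [-0.1, -0.1, -1.3]
grip_width: 0.15
grip_force: 20.0
```

```bash
python3 -c "
from workcell import env
s=env.state();print(s['ft_torque'],s['force'],s['tool_pos'])"
```

```text
[ 0.02869924 -0.03911432  0.02838059] [-0.08811448 -0.08353898 -1.31429481] [ 0.58056023 -0.24586862  0.12650673]
```

Emit:
{"name": "servo_tool", "arguments": {
  "plan": [
    [[0,0,-0.001],[0,0,0]],
    [[0,0,-0.001],[0,0,0]],
    [[0,0,-0.001],[0,0,0]],
    [[0,0,-0.001],[0,0,0]],
    [[0,0,0],[0,0,0]]
  ]
}}

```text
clock: 11.6
tool_pos: [0.5805, -0.2457, 0.1228]
ee_rot: [0.94, 0.342, 0.0, 0.0]
force: [-0.7, -0.2, 1.1]
grip_width: 0.15
grip_force: 20.0
```

Emit:
{"name": "servo_tool", "arguments": {
  "plan": [
    [[0,0,0],[0,0,0]],
    [[0,0,0],[0,0,0]],
    [[0,0,0],[0,0,0]],
    [[0,0,0],[0,0,0]],
    [[0,0,0],[0,0,0]]
  ]
}}

```text
clock: 12.02
tool_pos: [0.5805, -0.2458, 0.1228]
ee_rot: [0.94, 0.342, 0.0, 0.0]
force: [-0.6, 0.5, 1.0]
grip_width: 0.153
grip_force: 20.0
```

```bash
python3 -c "
from workcell import env
s=env.state();print(s['ft_torque'],s['force'],s['tool_pos'])"
```

```text
[-0.00652888  0.07516337 -0.04758634] [-0.63103109  0.49194567  1.04943813] [ 0.58054246 -0.24577743  0.12280829]
```

Emit:
{"name": "servo_tool", "arguments": {
  "plan": [
    [[0,0,0.003],[0,0,0]],
    [[0.002,0.0003,0],[0,0,0]],
    [[0,0,-0.001],[0,0,0]],
    [[0,0,-0.001],[0,0,0]],
    [[0,0,-0.001],[0,0,0]]
  ]
}}

```text
clock: 12.43
tool_pos: [0.5827, -0.2453, 0.1227]
ee_rot: [0.94, 0.342, 0.0, 0.0]
force: [-0.1, 0.9, 1.4]
grip_width: 0.145
grip_force: 20.0
```

Emit:
{"name": "servo_tool", "arguments": {
  "plan": [
    [[0,0,0],[0,0,0]],
    [[0,0,0],[0,0,0]],
    [[0,0,0],[0,0,0]],
    [[0,0,0],[0,0,0]],
    [[0,0,0],[0,0,0]]
  ]
}}

```text
clock: 12.85
tool_pos: [0.5827, -0.2454, 0.1228]
ee_rot: [0.94, 0.342, 0.0, 0.0]
force: [1.0, 0.0, 1.2]
grip_width: 0.151
grip_force: 20.0
```

```bash
python3 -c "
from workcell import env
s=env.state();print(s['ft_torque'],s['force'],s['tool_pos'])"
```

```text
[ 0.08339415 -0.33944987  0.0291269 ] [0.95528326 0.04655079 1.22232742] [ 0.5826701  -0.24537968  0.12284453]
```

```bash
python3 - <<'E'
from h import *
s=snap("scene","s4"); p=env.state()["tool_pos"]
cv2.imwrite("pics/crop4.png",cv2.resize(s[205:265,150:230],(800,600),interpolation=cv2.INTER_CUBIC))
a=lambda q:((proj("scene",q)+.5-[150,205])*10).round(0)
e=np.array([.0013,.0011,-.0536]); c=p+e
print("foot bottom",a(c),[a(c+np.array([0,d,0])) for d in(-.024,.024)],"top",[a(c+np.array([0,d,.024])) for d in(-.024,.024)])
for nx in([.580,-.243],[.582,-.2445]):
  print("rim",nx,a([*nx,.070]),[a([nx[0],nx[1]+d,.070]) for d in(-.037,.037,-.026,.026)],[a([nx[0]+d,nx[1],.070]) for d in (.026,.037)])
E
```

```text
foot bottom [387. 303.] [array([312., 323.]), array([462., 282.])] top [array([302., 277.]), array([453., 236.])]
rim [0.58, -0.243] [388. 290.] [array([272., 322.]), array([502., 259.]), array([306., 312.]), array([468., 268.])] [array([407., 355.]), array([415., 382.])]
rim [0.582, -0.2445] [385. 296.] [array([269., 328.]), array([499., 265.]), array([303., 319.]), array([465., 274.])] [array([404., 361.]), array([412., 389.])]
```

View pics/crop4.png

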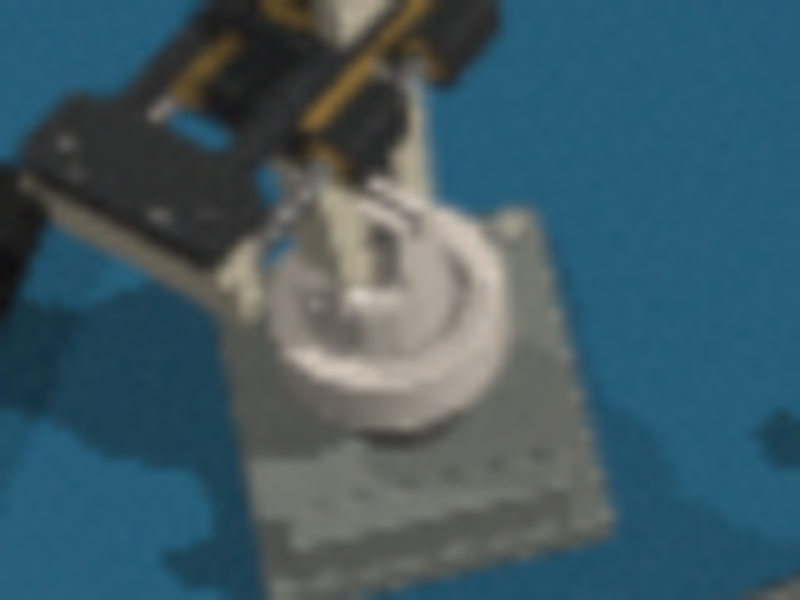

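The crop shows the rim outline from columns 270 to 505. There is a gap to the right of the foot at about (465,290), and the foot overlaps the rim on the left and front. So the clamp has to move −x,+y from here. I'll try between the earlier touches.

Emit:
{"name": "servo_tool", "arguments": {
  "plan": [
    [[0,0,0.003],[0,0,0]],
    [[-0.0019,0.0016,0],[0,0,0]],
    [[0,0,-0.001],[0,0,0]],
    [[0,0,-0.001],[0,0,0]],
    [[0,0,-0.001],[0,0,0]]
  ]
}}

```text
clock: 13.32
tool_pos: [0.5801, -0.2436, 0.122]
ee_rot: [0.94, 0.342, -0.0, -0.0]
force: [-0.8, 0.2, -1.4]
grip_width: 0.149
grip_force: 20.0
```

Emit:
{"name": "servo_tool", "arguments": {
  "plan": [
    [[0,0,0],[0,0,0]],
    [[0,0,0],[0,0,0]],
    [[0,0,0],[0,0,0]],
    [[0,0,0],[0,0,0]],
    [[0,0,0],[0,0,0]]
  ]
}}

```text
clock: 13.73
tool_pos: [0.5806, -0.2438, 0.1227]
ee_rot: [0.94, 0.342, 0.0, 0.0]
force: [0.2, -0.5, -1.9]
grip_width: 0.149
grip_force: 20.0
```

```bash
python3 -c "
from workcell import env
s=env.state();print(s['ft_torque'],s['force'],s['tool_pos'])"
```

```text
[-0.0568387  -0.00292859  0.02332573] [ 0.17669723 -0.47100834 -1.9356145 ] [ 0.58059873 -0.24378126  0.12266361]
```

The force is gone, so the foot is inside the bore. Now down to the key.

Emit:
{"name": "servo_tool", "arguments": {
  "plan": [
    [[0,0,-0.001],[0,0,0]],
    [[0,0,-0.001],[0,0,0]],
    [[0,0,-0.001],[0,0,0]],
    [[0,0,-0.001],[0,0,0]],
    [[0,0,-0.001],[0,0,0]]
  ]
}}

```text
clock: 14.15
tool_pos: [0.5805, -0.2437, 0.1175]
ee_rot: [0.94, 0.342, -0.0, -0.0]
force: [0.6, 0.3, -2.2]
grip_width: 0.145
grip_force: 20.0
```

Emit:
{"name": "servo_tool", "arguments": {
  "plan": [
    [[0,0,-0.001],[0,0,0]],
    [[0,0,-0.001],[0,0,0]],
    [[0,0,-0.001],[0,0,0]],
    [[0,0,0],[0,0,0]],
    [[0,0,0],[0,0,0]]
  ]
}}

```text
clock: 14.57
tool_pos: [0.5806, -0.2438, 0.1146]
ee_rot: [0.94, 0.342, 0.0, 0.0]
force: [0.3, 0.3, -2.9]
grip_width: 0.147
grip_force: 20.0
```

```bash
python3 -c "
from workcell import env
s=env.state();print(s['ft_torque'],s['force'],s['tool_pos'])"
```

```text
[-0.00407871  0.00296282  0.04770687] [ 0.28829454  0.34611534 -2.88396897] [ 0.58057734 -0.24381504  0.11464851]
```

Emit:
{"name": "servo_tool", "arguments": {
  "plan": [
    [[0,0,-0.001],[0,0,0]],
    [[0,0,-0.001],[0,0,0]],
    [[0,0,-0.0005],[0,0,0]],
    [[0,0,0],[0,0,0]],
    [[0,0,0],[0,0,0]]
  ]
}}

```text
clock: 14.98
tool_pos: [0.5807, -0.2438, 0.1125]
ee_rot: [0.94, 0.342, 0.0, 0.0]
force: [-0.7, 1.4, 2.0]
grip_width: 0.148
grip_force: 20.0
```

Emit:
{"name": "servo_tool", "arguments": {
  "plan": [
    [[0,0,0],[0,0,0]],
    [[0,0,0],[0,0,0]],
    [[0,0,0],[0,0,0]],
    [[0,0,0],[0,0,0]],
    [[0,0,0],[0,0,0]]
  ]
}}

```text
clock: 15.4
tool_pos: [0.5806, -0.2438, 0.1122]
ee_rot: [0.94, 0.342, 0.0, 0.0]
force: [-0.7, -0.8, 1.8]
grip_width: 0.148
grip_force: 20.0
```

Emit:
{"name": "servo_tool", "arguments": {
  "plan": [
    [[0.0002,-0.0001,0],[0,0,1.5]],
    [[0,0,0],[0,0,1.5]],
    [[0,0,0],[0,0,1.5]],
    [[0,0,0],[0,0,1.5]],
    [[0,0,0],[0,0,1.5]]
  ]
}}

```text
clock: 15.82
tool_pos: [0.5809, -0.2442, 0.1123]
ee_rot: [0.915, 0.403, 0.0, 0.0]
force: [-1.2, -0.2, 1.1]
grip_width: 0.149
grip_force: 20.0
```

Emit:
{"name": "servo_tool", "arguments": {
  "plan": [
    [[0.0002,-0.0001,0],[0,0,1.5]],
    [[0,0,0],[0,0,1.5]],
    [[0,0,0],[0,0,1.5]],
    [[0,0,0],[0,0,1.5]],
    [[0,0,0],[0,0,1.5]]
  ]
}}

```text
clock: 16.23
tool_pos: [0.581, -0.244, 0.1122]
ee_rot: [0.887, 0.462, 0.0, 0.0]
force: [-1.2, -0.5, 1.9]
grip_width: 0.15
grip_force: 20.0
```

```bash
python3 -c "
from workcell import env
s=env.state();print(s['ft_torque'],s['force'],s['tool_pos'])"
```

```text
[ 0.0403751   0.05379132 -0.15493036] [-1.17963304 -0.46373247  1.90664367] [ 0.58100696 -0.24403162  0.11219536]
```

Emit:
{"name": "servo_tool", "arguments": {
  "plan": [
    [[0.0002,-0.0001,0],[0,0,1.5]],
    [[0,0,0],[0,0,1.5]],
    [[0,0,0],[0,0,1.5]],
    [[0,0,0],[0,0,1.5]],
    [[0,0,0],[0,0,1.5]]
  ]
}}

```text
clock: 16.65
tool_pos: [0.5808, -0.2441, 0.1121]
ee_rot: [0.855, 0.519, -0.0, -0.0]
force: [-2.1, -0.0, 2.0]
grip_width: 0.149
grip_force: 20.0
```

Emit:
{"name": "servo_tool", "arguments": {
  "plan": [
    [[0.0002,-0.0001,0],[0,0,1.5]],
    [[0,0,0],[0,0,1.5]],
    [[0,0,0],[0,0,1.5]],
    [[0,0,0],[0,0,1.5]],
    [[0,0,0],[0,0,1.5]]
  ]
}}

```text
clock: 17.07
tool_pos: [0.5808, -0.244, 0.112]
ee_rot: [0.819, 0.574, -0.0, -0.001]
force: [-1.5, 0.5, 1.7]
grip_width: 0.151
grip_force: 20.0
```

Emit:
{"name": "servo_tool", "arguments": {
  "plan": [
    [[0.0002,-0.0001,0],[0,0,1.5]],
    [[0,0,0],[0,0,1.5]],
    [[0,0,0],[0,0,1.5]],
    [[0,0,0],[0,0,1.5]],
    [[0,0,0],[0,0,1.5]]
  ]
}}

```text
clock: 17.48
tool_pos: [0.5808, -0.2439, 0.1119]
ee_rot: [0.78, 0.626, -0.0, -0.001]
force: [-2.9, 0.5, 1.6]
grip_width: 0.147
grip_force: 20.0
```

Emit:
{"name": "servo_tool", "arguments": {
  "plan": [
    [[-0.0006,0,0],[0,0,1.5]],
    [[0,0,0],[0,0,1.5]],
    [[0,0,0],[0,0,1.5]],
    [[0,0,0],[0,0,1.5]],
    [[0,0,0],[0,0,1.5]]
  ]
}}

```text
clock: 17.9
tool_pos: [0.5803, -0.244, 0.1119]
ee_rot: [0.737, 0.676, -0.0, -0.001]
force: [-3.4, 0.4, 1.6]
grip_width: 0.152
grip_force: 20.0
```

Emit:
{"name": "servo_tool", "arguments": {
  "plan": [
    [[-0.0006,0,0],[0,0,1.5]],
    [[-0.0004,0,0],[0,0,1.5]],
    [[0,0,0],[0,0,1.5]],
    [[0,0,0],[0,0,1.5]],
    [[0,0,0],[0,0,1.5]]
  ]
}}

```text
clock: 18.32
tool_pos: [0.58, -0.244, 0.1121]
ee_rot: [0.691, 0.722, 0.0, -0.0]
force: [-0.7, 1.4, 1.2]
grip_width: 0.147
grip_force: 20.0
```

```bash
python3 -c "
from workcell import env
s=env.state();print(s['ft_torque'],s['force'],s['tool_pos'])"
```

```text
[ 0.26984817 -0.03043007 -0.144326  ] [-0.70545097  1.39955767  1.1940305 ] [ 0.57996131 -0.24403063  0.11211653]
```

Emit:
{"name": "servo_tool", "arguments": {
  "plan": [
    [[0,0,0],[0,0,1.5]],
    [[0,0,0],[0,0,1.5]],
    [[0,0,0],[0,0,1.5]],
    [[0,0,0],[0,0,1.5]],
    [[0,0,0],[0,0,1.5]]
  ]
}}

```text
clock: 18.73
tool_pos: [0.58, -0.2439, 0.1121]
ee_rot: [0.643, 0.766, 0.0, -0.0]
force: [-1.3, 1.0, 1.6]
grip_width: 0.149
grip_force: 20.0
```

Emit:
{"name": "servo_tool", "arguments": {
  "plan": [
    [[0,0,0],[0,0,1.5]],
    [[0,0,0],[0,0,1.5]],
    [[0,0,0],[0,0,1.5]],
    [[0,0,0],[0,0,1.5]],
    [[0,0,0],[0,0,1.5]]
  ]
}}

```text
clock: 19.15
tool_pos: [0.5796, -0.2441, 0.112]
ee_rot: [0.591, 0.807, -0.0, -0.0]
force: [-2.7, 0.9, 2.4]
grip_width: 0.15
grip_force: 20.0
```

Emit:
{"name": "servo_tool", "arguments": {
  "plan": [
    [[-0.0005,0,0],[0,0,1.5]],
    [[0,0,0],[0,0,1.5]],
    [[0,0,0],[0,0,1.5]],
    [[0,0,0],[0,0,1.5]],
    [[0,0,0],[0,0,1.5]]
  ]
}}

```text
clock: 19.57
tool_pos: [0.5796, -0.2441, 0.1122]
ee_rot: [0.537, 0.843, 0.0, -0.0]
force: [-0.4, 1.1, 1.8]
grip_width: 0.151
grip_force: 20.0
```

```bash
python3 -c "
from workcell import env
s=env.state();print(s['ft_torque'],s['force'],s['tool_pos'],s['ee_rot'])"
```

```text
[ 0.25584667 -0.11483189 -0.15582777] [-0.39560576  1.1464501   1.79086346] [ 0.57957204 -0.24407729  0.1121653 ] [ 5.37253372e-01  8.43420863e-01  2.47533336e-04 -9.30494832e-06]
```

Emit:
{"name": "servo_tool", "arguments": {
  "plan": [
    [[0,0,0],[0,0,1.5]],
    [[0,0,0],[0,0,1.5]],
    [[0,0,0],[0,0,1.5]],
    [[0,0,0],[0,0,1.5]],
    [[0,0,0],[0,0,1.5]]
  ]
}}

```text
clock: 19.98
tool_pos: [0.5796, -0.244, 0.1122]
ee_rot: [0.481, 0.877, 0.0, 0.0]
force: [0.1, 0.2, 1.5]
grip_width: 0.155
grip_force: 20.0
```

Emit:
{"name": "servo_tool", "arguments": {
  "plan": [
    [[0,0,0],[0,0,1.5]],
    [[0,0,0],[0,0,1.5]],
    [[0,0,0],[0,0,1.5]],
    [[0,0,0],[0,0,1.5]],
    [[0,0,0],[0,0,1.5]]
  ]
}}

```text
clock: 20.4
tool_pos: [0.5792, -0.244, 0.1117]
ee_rot: [0.422, 0.906, 0.0, -0.0]
force: [-0.4, 0.0, -3.4]
grip_width: 0.149
grip_force: 20.0
```

The force has fallen off, so the notch is over the key at clamp yaw of about 40°. Lowering gently.

Emit:
{"name": "servo_tool", "arguments": {
  "plan": [
    [[0,0,0],[0,0,0]],
    [[0,0,-0.0005],[0,0,0]],
    [[0,0,-0.001],[0,0,0]],
    [[0,0,-0.001],[0,0,0]],
    [[0,0,0],[0,0,0]]
  ]
}}

```text
clock: 20.82
tool_pos: [0.5792, -0.2441, 0.1091]
ee_rot: [0.423, 0.906, 0.0, -0.0]
force: [-0.5, 0.4, -2.9]
grip_width: 0.147
grip_force: 20.0
```

```bash
python3 -c "
from workcell import env
s=env.state();print(s['ft_torque'],s['force'],s['tool_pos'],s['ee_rot'])"
```

```text
[ 0.1182805  -0.02555836 -0.00110062] [-0.54067627  0.44797667 -2.91676464] [ 0.57919275 -0.24406958  0.10911676] [ 4.23134806e-01  9.06066616e-01  8.07424150e-05 -4.65932186e-04]
```

Dropping freely. On to the floor.

Emit:
{"name": "servo_tool", "arguments": {
  "plan": [
    [[0,0,-0.001],[0,0,0]],
    [[0,0,-0.001],[0,0,0]],
    [[0,0,-0.001],[0,0,0]],
    [[0,0,0],[0,0,0]],
    [[0,0,0],[0,0,0]]
  ]
}}

```text
clock: 21.23
tool_pos: [0.5793, -0.2441, 0.1064]
ee_rot: [0.423, 0.906, 0.0, -0.0]
force: [-1.0, 2.2, -2.2]
grip_width: 0.148
grip_force: 20.0
```

Emit:
{"name": "servo_tool", "arguments": {
  "plan": [
    [[0,0,-0.0005],[0,0,0]],
    [[0,0,-0.0005],[0,0,0]],
    [[0,0,-0.0005],[0,0,0]],
    [[0,0,0],[0,0,0]],
    [[0,0,0],[0,0,0]]
  ]
}}

```text
clock: 21.65
tool_pos: [0.5793, -0.2441, 0.1051]
ee_rot: [0.423, 0.906, 0.0, -0.0]
force: [-2.0, 2.4, -1.7]
grip_width: 0.149
grip_force: 20.0
```

Emit:
{"name": "servo_tool", "arguments": {
  "plan": [
    [[0,0,-0.0008],[0,0,0]],
    [[0,0,-0.0008],[0,0,0]],
    [[0,0,-0.0008],[0,0,0]],
    [[0,0,0],[0,0,0]],
    [[0,0,0],[0,0,0]]
  ]
}}

```text
clock: 22.07
tool_pos: [0.5794, -0.2441, 0.1028]
ee_rot: [0.423, 0.906, 0.0, -0.0]
force: [-3.1, 2.8, 0.5]
grip_width: 0.152
grip_force: 20.0
```

Emit:
{"name": "servo_tool", "arguments": {
  "plan": [
    [[0,0,0],[0,0,0]],
    [[0,0,0],[0,0,0]],
    [[0,0,0],[0,0,0]],
    [[0,0,0],[0,0,0]],
    [[0,0,0],[0,0,0]]
  ]
}}

```text
clock: 22.48
tool_pos: [0.5794, -0.2441, 0.1027]
ee_rot: [0.423, 0.906, 0.0, -0.0]
force: [-3.2, 3.2, 2.5]
grip_width: 0.149
grip_force: 20.0
```

It carries about 4.5 N at floor height, so it's seated. I'll unload and open.

Emit:
{"name": "servo_tool", "arguments": {
  "plan": [
    [[0,0,0.0007],[0,0,0]],
    [[0,0,0.0007],[0,0,0]],
    [[0,0,0],[0,0,0]],
    [[0,0,0],[0,0,0]],
    [[0,0,0],[0,0,0]]
  ]
}}

```text
clock: 22.9
tool_pos: [0.5794, -0.2441, 0.104]
ee_rot: [0.423, 0.906, 0.0, -0.0]
force: [-2.8, 4.0, -0.3]
grip_width: 0.148
grip_force: 20.0
```

Emit:
{"name": "servo_tool", "arguments": {
  "plan": [
    [[0,0,0],[0,0,0]],
    [[0,0,0],[0,0,0]],
    [[0,0,0],[0,0,0]],
    [[0,0,0],[0,0,0]],
    [[0,0,0],[0,0,0]]
  ],
  "grip": 0.5
}}

```text
clock: 23.32
tool_pos: [0.5799, -0.2448, 0.1045]
ee_rot: [0.423, 0.906, -0.0, 0.001]
force: [-0.3, 0.4, -0.2]
grip_width: 0.46
grip_force: 0.0
```

Emit:
{"name": "servo_tool", "arguments": {
  "plan": [
    [[0,0,0],[0,0,0]],
    [[0,0,0],[0,0,0]],
    [[0,0,0],[0,0,0]],
    [[0,0,0],[0,0,0]],
    [[0,0,0],[0,0,0]]
  ]
}}

```text
clock: 23.73
tool_pos: [0.5795, -0.2443, 0.1041]
ee_rot: [0.423, 0.906, -0.0, 0.0]
force: [0.1, -0.4, 0.1]
grip_width: 0.502
grip_force: 0.0
```

```bash
python3 -c "
from workcell import env
s=env.state();print(s['ft_torque'],s['force'],s['tool_pos'],s['grip_width'])"
```

```text
[ 0.02532617 -0.09338135 -0.00456151] [ 0.07476595 -0.4176973   0.08388187] [ 0.57946075 -0.24429161  0.10414702] 0.5024164823941871
```

Released cleanly. I'll retreat straight up and then aside for a check.

Emit:
{"name": "servo_tool", "arguments": {
  "plan": [
    [[0,0,0.01],[0,0,0]],
    [[0,0,0.02],[0,0,0]],
    [[0,0,0.03],[0,0,0]],
    [[0,0,0.03],[0,0,0]],
    [[0,0,0.03],[0,0,0]]
  ]
}}

```text
clock: 24.15
tool_pos: [0.5793, -0.2441, 0.2261]
ee_rot: [0.423, 0.906, 0.0, -0.0]
force: [0.4, -0.8, 0.8]
grip_width: 0.5
grip_force: 0.0
```

Emit:
{"name": "servo_tool", "arguments": {
  "plan": [
    [[-0.03,0,0.01],[0,0,0]],
    [[-0.035,0,0],[0,0,0]],
    [[-0.035,0,0],[0,0,0]],
    [[-0.035,0,0],[0,0,0]],
    [[-0.03,0,0],[0,0,0]]
  ]
}}

```text
clock: 24.57
tool_pos: [0.4125, -0.2438, 0.235]
ee_rot: [0.423, 0.906, -0.0, 0.0]
force: [1.0, -0.5, 0.1]
grip_width: 0.497
grip_force: 0.0
```

Emit:
{"name": "servo_tool", "arguments": {
  "plan": [
    [[0,0,0],[0,0,0]],
    [[0,0,0],[0,0,0]],
    [[0,0,0],[0,0,0]],
    [[0,0,0],[0,0,0]],
    [[0,0,0],[0,0,0]]
  ]
}}

```text
clock: 24.98
tool_pos: [0.4155, -0.2444, 0.2342]
ee_rot: [0.423, 0.906, 0.0, 0.0]
force: [-0.2, -0.4, -0.1]
grip_width: 0.501
grip_force: 0.0
```

```bash
python3 - <<'E'
from h import *
s=snap("scene","s5"); t=snap("top","t5"); r=lambda im,x,y:cv2.resize(im[y:y+60,x:x+80],(400,300),interpolation=cv2.INTER_CUBIC)
cv2.imwrite("pics/crop5.png",np.hstack([r(t,305,120),r(s,150,205)]))
c=np.array([.5797,-.243])
for z in(.109,.116,.119): print(z,(proj("scene",[*c,z])+.5-[150,205])*5+[400,0])
E
```

```text
0.109 [586.29659237 107.15492891]
0.116 [584.91898564 100.22906004]
0.119 [584.32526505  97.24415087]
```

View pics/crop5.png

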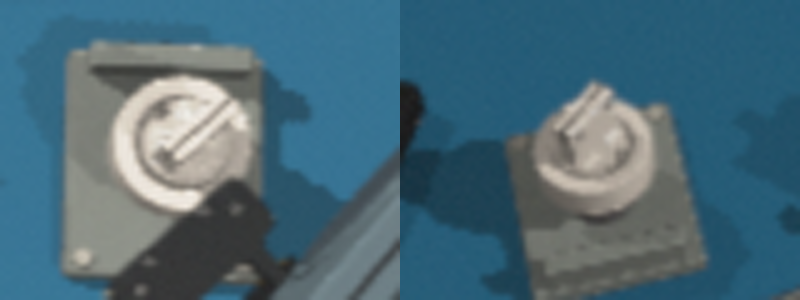

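The crop shows the clamp upright in the nest with its bar top at about (585,108). The predicted point at home height (z 0.109) is (586,107), so it is home and the gripper is clear.

```bash
python3 -c "
from workcell import env
print(env.hand_in())"
```

```text
the job is handed in; nothing more can be done
None
```

The clamp is seated in the nest and released with the gripper clear, and the job is handed in; the last picture showed it upright at home height, but the hand-in returned no verdict.

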